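# Jog the welding turntable a quarter turn

## Robot

A 7-joint arm with a two-finger parallel gripper is mounted at the origin on the work surface. World frame = base frame: x ahead of the robot, y to its left, z up, the work surface at z = 0. Lengths are in m, angles in rad, forces in N, time in s.
With the tool pointing down it reaches from about 0.4 to 0.9 m from the base axis. Payload 5.5 kg.
Tool frame: the origin (TCP) lies on the front face of the gripper's body, between the roots of the fingers; the fingertips stand 66 mm ahead of it and the grasp point (between the pads) lies 47 mm ahead of it; z points along the fingers, y is the direction in which the jaws open and shut (so a half turn about z gives the same grasp; the last joint's range is limited). The gripper opens to 92 mm and grips with 3 to 60 N. Pads are 19 mm wide; open, the fingers measure 130 mm over their backs; the gripper's body (75 mm by 190 mm) begins 47 mm behind the grasp point.
Start: joints at [-0.984, 0.501, -0.427, 1.55, 0.221, 1.138, -0.21], TCP at [0.207, 0.616, 0.292] pointing down, gripper open.
Joint ranges: [-2.88, 2.88], [-0.31, 2.03], [-1.54, 1.56], [0.2, 2.42], [-1.41, 4.55], [0.19, 2.02], [-2.57, 2.57]. Speed limits (rad/s): [2.57, 2.57, 3.14, 3.14, 3.14, 3.14, 3.14].

## Interface

Orientations are given as a unit quaternion [w, x, y, z].
In Python, from rig import robot, eyes, job_done gives the robot as it stands.
- The arm moves only by the tool jog_arm, never from a script. Its argument "deltas" is a list of rows, each a list of 4 numbers: the shift along the tool's x, y, z in m, then the turn about the tool's z in degrees. In form: [[tx, ty, tz, spin], ...]. A call has 1 to 10 rows; each row is the pose to reach, as a shift and turn from the pose commanded when the call began, along the tool's axes at that moment; what a row does not reach only later rows make up. A row lasts 1/8 s, in which the tool goes at most 62.5 mm and 10.7 degrees, less where a joint would pass 70% of its speed; a pose out of reach is approached as far as the arm can. A call with a gripper value outside its range is refused whole. "claw" is the finger opening in m, from 0 to 0.0918, set as the call begins (left out, the last holds). The fingers move at their own pace and stop on an object; "squeeze" is the grip in N (left out, the last holds). Time passes only in rows, so rows that repeat a pose let the fingers close. It gives the time, the measured TCP pose, the force and the opening at its end, in the units of the state.
- robot.sense(): the state, without advancing time (a new reading comes with each control period).
- eyes.grab_frame(name): name is "side" or "top"; returns a dict with "frame" (384x512x3 uint8, blue, green, red), "fx", "fy", "cx", "cy" (pixels), "xyz" and "attitude" of the camera in the world. Camera axes: x right, y down, z forward; pixel columns grow to the right and rows downward; lengths in m; the calibration is good to about 2 mm. A picture is of the moment at which its call begins. There is no depth.
- job_done(): hands the job in, once; it reports no verdict.
The state is a dict: "time_s": time; "joint_pos": joint angles; "joint_vel": joint speeds; "joint_torque": joint torques, N m; "position": TCP position; "tool_rot": TCP orientation; "ft_force": force on the tool from outside, world axes, zero at the start; "torque": the same for the moment, N m; "width": finger opening in m.
Only numpy, scipy, OpenCV 4.12 (cv2) and the standard library are available. Lean on these libraries where they do the work, as an engineer would, in place of code of your own. Each camera call takes 0.05 s, during which the arm holds its last target.

## Task

Bring the pipe on the welding turntable round for its next tack: press the round jog button down and keep it down without a break for about four seconds, which drives the table about a quarter turn, then let go of it. Leave the square key alone.

Things in the scene. Friction and masses are not known exactly. Their poses are not given: they have to be found in the camera images.
- jog_top (a point): Centre of the top face of the round jog button: a black plastic disc 40 mm across that stands up from a round 56 mm steel collar in the middle of a pale grey box 100 x 90 x 45 mm, turned up to 17 degrees either way, fixed to the bench. The face lies 69 mm above the bench when the button is up and moves down with it. Press straight down. Two boxes of the same make stand beside it in any order: one with a square key, one with a rotary selector (a bar-shaped knob).
- jog (a joint): Travel of the jog button in m: 0 = up, 0.008 = fully down. Spring-return; about 1.2 N starts it, about 4 N holds it fully down; it springs up by itself when let go. It counts as held down beyond 0.004.
- square_key (a joint): Travel in m of the other push control, which must be left alone: a black square key 34 x 34 mm in a square 46 mm steel frame on its own pale grey box of the same size; 0 = up, 0.008 = fully down, its face 65 mm above the bench.
- turntable (a joint): Angle in rad of the motorised welding turntable (round steel plate 136 mm across on a grey 150 mm square base, carrying a short upright pipe with a side branch; top of the pipe 133 mm above the bench). 0 at the start, growing counter-clockwise seen from above. Its motor turns it at a steady 0.40 rad/s while the jog button is down (from about the first millimetre of travel on) and a brake stops it at once when the button comes up; a quarter turn (1.57) takes about 4 s.
Mind the look-alikes: they are no part of the job. What is shaped like the part that bears jog_top but purple is not meant.

How it is judged:
By the outcome, as a careful person would: the job done as asked, in the order asked, and still so for the second after the job is handed in, with the robot touching nothing.
It also fails if it takes over 32 s, if anything falls off the work surface, if the arm or the gripper's body presses on something with over 40 N, if the wrist force passes 120 N, or if a joint passes its speed limit or range.

## Working session

There is one attempt and no reset: what is moved stays moved. The work goes in short steps, Python scripts to look and compute and a tool call to move; the robot and the scene stay as the last step left them, time stands still between calls to the robot, and variables do not carry over. Pictures are saved under pics/ and viewed, and the job is handed in when it is done.

Besides the shell and the picture viewer there is one more tool, called after "Request:" in YAML: its name, and indented under it one key for each argument. jog_arm: Moves the arm, as the interface text tells. Its arguments: {"type":"object","properties":{"deltas":{"type":"array"},"claw":{"type":"number"},"squeeze":{"type":"number"}},"required":["deltas"]}

```bash
mkdir -p pics; python3 - <<'E'
from rig import robot, eyes
import cv2,json
s=robot.sense(); print({k:s[k] for k in('time_s','position','tool_rot','ft_force','width')})
for n in('top','side'):
    f=eyes.grab_frame(n); cv2.imwrite(f'pics/{n}0.png',f['frame'])
    print(n,{k:f[k] for k in f if k!='frame'})
E
```

```text
{'time_s': 0.0, 'position': array([0.20666274, 0.61566495, 0.29118022]), 'tool_rot': array([-1.91226151e-04,  1.61157069e-01,  9.86928289e-01, -9.56801738e-04]), 'ft_force': array([ 0.12596674,  0.97971525, -0.5921591 ]), 'width': 0.09201314480071617}
top {'fx': 454.0357511664226, 'fy': 454.0357511664226, 'cx': 252.1663505878005, 'cy': 195.33990516252243, 'xyz': array([0.4136045 , 0.03209647, 0.96859826]), 'attitude': array([-0.07461787,  0.70999302, -0.6983681 ,  0.05122581])}
side {'fx': 474.04473866801857, 'fy': 474.04473866801857, 'cx': 262.83659962391675, 'cy': 198.59304406459714, 'xyz': array([ 0.20415014, -0.6194892 ,  0.6843194 ]), 'attitude': array([-0.41426793,  0.8768632 , -0.22353904,  0.09758747])}
```

View pics/top0.png

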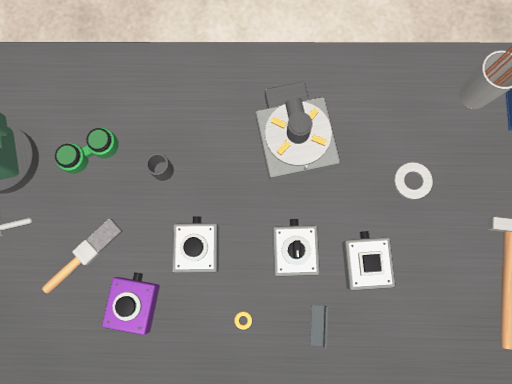

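View pics/side0.png

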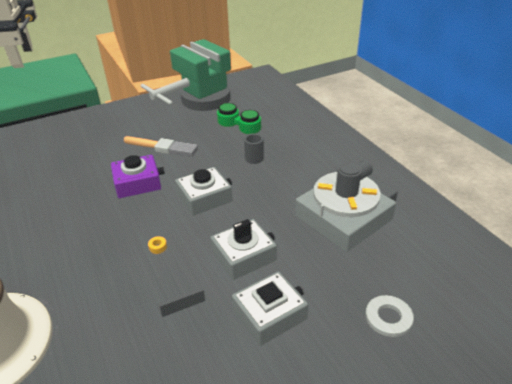

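The top view shows these candidates:
- Round black button on a pale grey box at about (193,247). This fits the description.
- Round button on a purple box at (126,306). This is the decoy.
- Rotary selector at (296,250).
- Square key at (371,263).

Next I measure the round button and check it in an enlarged crop.

```bash
cat > h.py <<'E'
import numpy as np,cv2
from scipy.spatial.transform import Rotation as R
def rot(q): return R.from_quat([q[1],q[2],q[3],q[0]])
def ray(f,u,v):
    d=rot(f['attitude']).apply([(u-f['cx'])/f['fx'],(v-f['cy'])/f['fy'],1]); return np.array(f['xyz']),d
def onplane(f,u,v,z):
    o,d=ray(f,u,v); return o+d*(z-o[2])/d[2]
def dark(f,box):
    x0,y0,x1,y1=box; g=f['frame'][y0:y1,x0:x1].max(2)
    m=(g<40).astype('uint8')
    n,l,st,c=cv2.connectedComponentsWithStats(m)
    return [(st[i,4],c[i]+[x0,y0],st[i,:4]+np.array([x0,y0,0,0])) for i in range(1,n) if st[i,4]>40]
E
python3 - <<'E'
from h import *
from rig import robot,eyes
F={n:eyes.grab_frame(n) for n in('top','side')}
P={}
for n,b in(('top',(178,230,212,266)),('side',(186,165,220,192))):
    f=F[n]
    for a,c,s in dark(f,b):
        P[n]=c;print(n,a,c,s,onplane(f,*c,.069))
        l,r=onplane(f,s[0],c[1],.069),onplane(f,s[0]+s[2],c[1],.069);print('width',np.linalg.norm(r-l))
o1,d1=ray(F['top'],*P['top']);o2,d2=ray(F['side'],*P['side'])
t=np.linalg.lstsq(np.c_[d1,-d2],o2-o1,rcond=None)[0];print('tri',o1+d1*t[0],o2+d2*t[1])
for nm,px in(('selector',(296,250)),('square',(371,263)),('purple',(126,306)),('table',(298,128))):print(nm,onplane(F['top'],*px,.065))
a=cv2.resize(F['top']['frame'][215:285,160:230],(400,400),interpolation=2);b=cv2.resize(F['side']['frame'][150:220,165:235],(400,400),interpolation=2)
cv2.imwrite('pics/crop.png',np.hstack([a,b]))
s=robot.sense();print(s['position'],s['joint_pos'],rot(s['tool_rot']).as_matrix().round(3))
E
```

```text
Traceback (most recent call last):
KeyError: 'top'
```

```bash
python3 - <<'E'
from h import *
from rig import eyes
f=eyes.grab_frame('top');print(f['frame'].max(2)[247,170:215]);print(f['frame'].max(2)[230:266,193])
f=eyes.grab_frame('side');print(f['frame'].max(2)[178,180:225])
a=cv2.imread('pics/top0.png')
cv2.imwrite('pics/t1.png',eyes.grab_frame('top')['frame'])
E
```

```text
[116 116 114 130 162 196 242 247 247 244 225 233 222 121  48  56  59  59
  61  60  62  63  64  65  65  66  67  66  68  68  70  63  37 156 239 233
 226 207 234 248 247 247 248 240 169]
[247 247 247 224 232 236 237  30  52  55  57  59  59  59  61  63  63  65
  66  67  70  72  73  75  75  69  91 215 239 237 237 241 247 246 246 246]
[187 178 197 227 238 239 241 240 240 238 226 221 208 149  81  45  46  50
  46  50  49  47  54  46  46  42  41  40  40  36  95 174 216 215 205 229
 241 243 243 243 243 241 220 174 136]
```

View pics/t1.png

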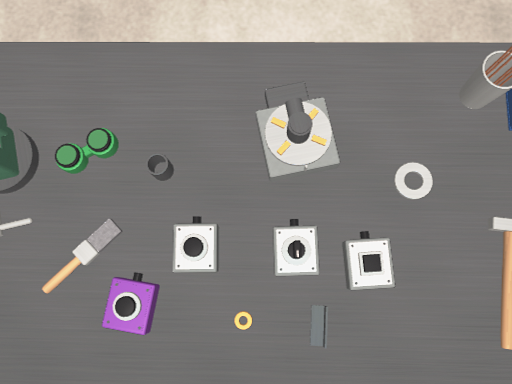

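The scene is unchanged. The button reads grey levels of about 40–75, so I'm raising the threshold.

```bash
sed -i 's/g<40/g<110/' h.py
python3 - <<'E'
from h import *
from rig import robot,eyes
F={n:eyes.grab_frame(n) for n in('top','side')}
P={}
for n,b in(('top',(178,230,212,266)),('side',(186,165,220,192))):
    f=F[n]
    for a,c,s in dark(f,b):
        if n not in P:P[n]=c
        print(n,a,c,s,onplane(f,*c,.069))
        l,r=onplane(f,s[0],c[1],.069),onplane(f,s[0]+s[2],c[1],.069);print('width',np.linalg.norm(r-l))
o1,d1=ray(F['top'],*P['top']);o2,d2=ray(F['side'],*P['side'])
t=np.linalg.lstsq(np.c_[d1,-d2],o2-o1,rcond=None)[0];print('tri',o1+d1*t[0],o2+d2*t[1])
for nm,px in(('selector',(296,250)),('square',(371,263)),('purple',(126,306)),('table',(298,128)),('cup',(160,167)),('green',(100,140)),('green2',(68,157)),('vise',(5,150)),('box corners',(175,224)),('',(217,224)),('',(217,271)),('',(175,271))):print(nm,onplane(F['top'],*px,.055))
a=cv2.resize(F['top']['frame'][215:285,160:230],(400,400),interpolation=2);b=cv2.resize(F['side']['frame'][150:220,165:235],(400,400),interpolation=2)
cv2.imwrite('pics/crop.png',np.hstack([a,b]))
s=robot.sense();print(s['position'],s['joint_pos'],rot(s['tool_rot']).as_matrix().round(3))
E
```

```text
top 293 [192.92832765 246.47098976] [184 237  19  20] [0.47087041 0.17905306 0.069     ]
width 0.0378349435836405
side 273 [200.15018315 173.53846154] [186 165  29  18] [0.4691297  0.18161157 0.069     ]
width 0.06346174401624056
tri [0.47076737 0.17878865 0.07061856] [0.4684437  0.17953761 0.07059299]
selector [ 0.46831193 -0.02562341  0.055     ]
square [ 0.44534443 -0.17348417  0.055     ]
purple [0.35237185 0.30921188 0.055     ]
table [ 0.72260856 -0.02923638  0.055     ]
cup [0.63531364 0.25724702 0.055     ]
green [0.69248186 0.38830319 0.055     ]
green2 [0.65467391 0.45348987 0.055     ]
vise [0.66850723 0.59036797 0.055     ]
box corners [0.51661361 0.21990017 0.055     ]
 [0.51795627 0.13424721 0.055     ]
 [0.42398804 0.13113377 0.055     ]
 [0.42239835 0.21521614 0.055     ]
[0.20676882 0.61618817 0.29216828] [-0.98378764  0.50092586 -0.42697234  1.55049998  0.22075575  1.13826687
 -0.2103079 ] [[-0.948  0.318 -0.   ]
 [ 0.318  0.948 -0.   ]
 [ 0.    -0.    -1.   ]]
```

```bash
sleep 1
```

```text
(no output)
```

View pics/crop.png

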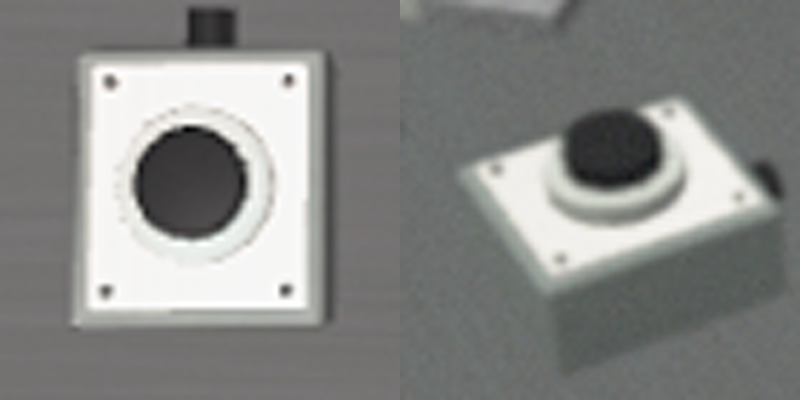

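The crop confirms it: a round black button in a round collar on a pale grey box. It measures (0.4705, 0.1795), and triangulated height is 70.6 mm against the stated 69. I'll travel there with the gripper closed.

Request:
jog_arm:
  deltas:
    - [-0.047,-0.04,0,0]
    - [-0.094,-0.08,0,0]
    - [-0.141,-0.12,0,0]
    - [-0.188,-0.16,0,0]
    - [-0.235,-0.2,0,0]
    - [-0.282,-0.24,0,0]
    - [-0.329,-0.28,0,0]
    - [-0.37,-0.314,0,0]
    - [-0.389,-0.33,0,0]
    - [-0.389,-0.33,0,0]
  claw: 0
  squeeze: 20

```text
time_s: 1.7
position: [0.4716, 0.1775, 0.2923]
tool_rot: [0.0, 0.164, 0.987, -0.0]
ft_force: [-0.7, 1.0, 0.1]
width: 0.0007
```

Request:
jog_arm:
  deltas:
    - [0.001,0.001,0.04,0]
    - [0.001,0.001,0.08,0]
    - [0.001,0.001,0.12,0]
    - [0.001,0.001,0.142,0]
    - [0.001,0.001,0.142,0]
    - [0.001,0.001,0.142,0]

```text
time_s: 2.45
position: [0.4701, 0.1822, 0.1511]
tool_rot: [0.0, 0.16, 0.987, 0.001]
ft_force: [0.5, 0.0, 1.1]
width: 0.0005
```

```bash
python3 - <<'E'
from h import *
from rig import robot,eyes
F={n:eyes.grab_frame(n) for n in('top','side')}
a=cv2.resize(F['top']['frame'][190:290,140:240],(400,400),interpolation=2);b=cv2.resize(F['side']['frame'][110:210,150:250],(400,400),interpolation=2)
cv2.imwrite('pics/crop2.png',np.hstack([a,b]))
s=robot.sense();print(s['time_s'],s['position'],s['ft_force'],s['width'])
E
```

```text
2.55 [0.47064516 0.18178858 0.15156719] [ 0.06976286  0.38817745 -0.48885782] 0.0007567683024353499
```

View pics/crop2.png

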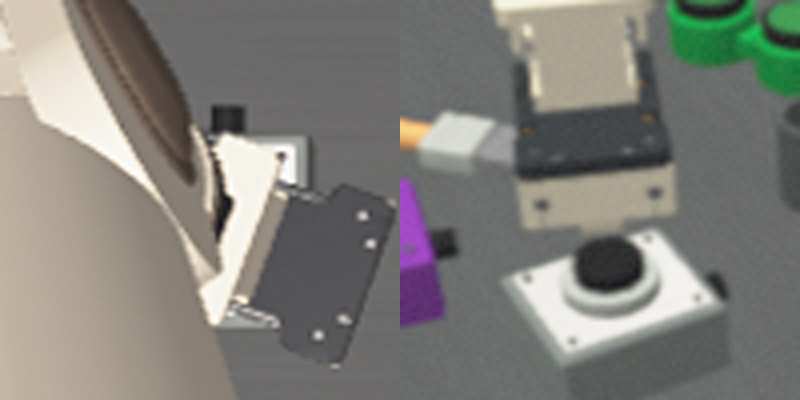

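The side crop shows the closed tips centred just above the button: tip at about (605,232), button centre at about (608,262). Now I press and hold.

Request:
jog_arm:
  deltas:
    - [0,0,0.011,0]
    - [0,0,0.0215,0]
    - [0,0,0.0215,0]
    - [0,0,0.0215,0]
    - [0,0,0.0215,0]

```text
time_s: 3.18
position: [0.4701, 0.1809, 0.1289]
tool_rot: [0.0, 0.161, 0.987, 0.0]
ft_force: [0.8, -0.5, 2.8]
width: 0.0007
```

```bash
python3 - <<'E'
from h import *
from rig import robot,eyes
f=eyes.grab_frame('side')
s=robot.sense();print(s['time_s'],s['position'],s['ft_force'])
a=cv2.resize(f['frame'][140:260,290:410],(400,400),interpolation=2);b=cv2.resize(f['frame'][110:210,150:250],(400,400),interpolation=2)
cv2.imwrite('pics/crop3.png',np.hstack([a,b]))
E
```

```text
3.225 [0.47010716 0.18088376 0.12894541] [0.94976703 0.05774391 2.98816734]
```

View pics/crop3.png

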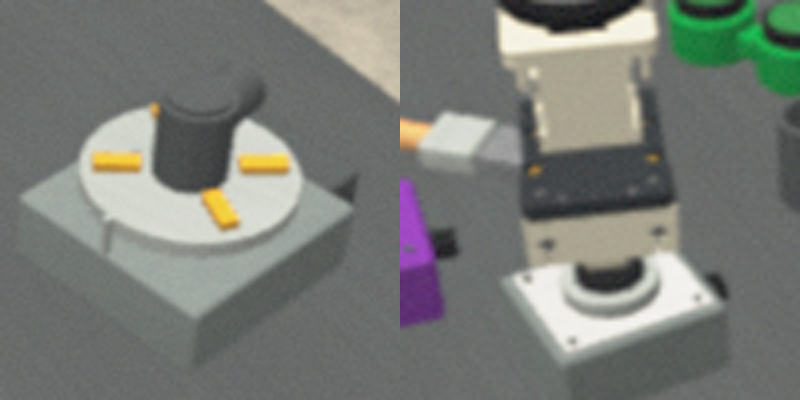

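The table is turning and the force is about 3 N, so the button is held roughly 5–6 mm down. I'll go 1 mm deeper for margin and keep holding.

Request:
jog_arm:
  deltas:
    - [0,0,0.001,0]
    - [0,0,0.001,0]
    - [0,0,0.001,0]
    - [0,0,0.001,0]
    - [0,0,0.001,0]
    - [0,0,0.001,0]
    - [0,0,0.001,0]
    - [0,0,0.001,0]
    - [0,0,0.001,0]
    - [0,0,0.001,0]

```text
time_s: 4.47
position: [0.4701, 0.1809, 0.1277]
tool_rot: [0.0, 0.161, 0.987, 0.0]
ft_force: [2.3, -0.1, 3.3]
width: 0.0004
```

Request:
jog_arm:
  deltas:
    - [0,0,0,0]
    - [0,0,0,0]
    - [0,0,0,0]
    - [0,0,0,0]
    - [0,0,0,0]
    - [0,0,0,0]
    - [0,0,0,0]
    - [0,0,0,0]

```text
time_s: 5.48
position: [0.47, 0.1809, 0.1277]
tool_rot: [0.0, 0.161, 0.987, 0.0]
ft_force: [2.5, -1.1, 3.4]
width: 0.0006
```

```bash
python3 - <<'E'
from h import *
from rig import robot,eyes
f=eyes.grab_frame('top');a0=cv2.imread('pics/top0.png')
s=robot.sense();print(s['time_s'],s['position'],s['ft_force'])
def yel(im,z=.052):
    im=im[80:180,250:350]; h=cv2.cvtColor(im,cv2.COLOR_BGR2HSV)
    m=cv2.inRange(h,(12,110,100),(35,255,255)); n,l,st,c=cv2.connectedComponentsWithStats(m)
    return [onplane(f,*(c[i]+[250,80]),z)[:2] for i in range(1,n) if st[i,4]>12]
for im in(a0,f['frame']):
    p=np.array(yel(im)); print(p.round(4).tolist())
cv2.imwrite('pics/crop4.png',np.hstack([cv2.resize(x[80:180,250:350],(400,400),interpolation=2) for x in(a0,f['frame'])]))
E
```

```text
5.525 [0.47003504 0.18089073 0.127748  ] [ 2.61720037 -0.31410424  3.96071119]
[[0.7566, -0.0609], [0.7362, 0.0125], [0.6985, -0.0718], [0.6811, 0.0013]]
[[0.7628, -0.0088], [0.7473, -0.0675], [0.6892, 0.0085], [0.6725, -0.0453]]
```

View pics/crop4.png

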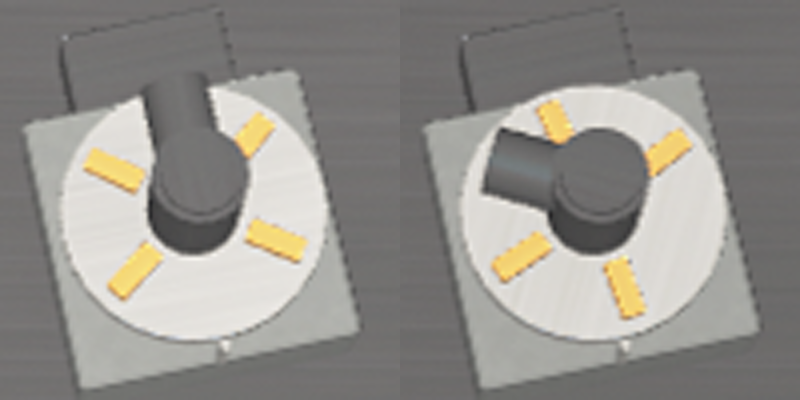

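The clamps on the table have turned 60° (1.05 rad) at t=5.48, so turning began at about t=2.86. A quarter turn falls at about t=6.8, so I'll hold for 10 more rows and then lift straight up.

Request:
jog_arm:
  deltas:
    - [0,0,0,0]
    - [0,0,0,0]
    - [0,0,0,0]
    - [0,0,0,0]
    - [0,0,0,0]
    - [0,0,0,0]
    - [0,0,0,0]
    - [0,0,0,0]
    - [0,0,0,0]
    - [0,0,0,0]

```text
time_s: 6.78
position: [0.4699, 0.181, 0.1277]
tool_rot: [-0.0, 0.161, 0.987, 0.0]
ft_force: [2.5, 1.1, 2.8]
width: -0.0
```

Request:
jog_arm:
  deltas:
    - [0,0,-0.04,0]
    - [0,0,-0.09,0]
    - [0,0,-0.14,0]
    - [0,0,-0.16,0]
    - [0,0,-0.16,0]
    - [0,0,-0.16,0]

```text
time_s: 7.52
position: [0.4687, 0.1804, 0.286]
tool_rot: [-0.002, 0.161, 0.987, -0.001]
ft_force: [-0.1, -0.2, -0.8]
width: 0.0001
```

```bash
python3 - <<'E'
from h import *
from rig import robot,eyes
f=eyes.grab_frame('top');g=eyes.grab_frame('side')
s=robot.sense();print(s['time_s'],s['position'],s['ft_force'])
im=f['frame'][80:180,250:350]; h=cv2.cvtColor(im,cv2.COLOR_BGR2HSV)
m=cv2.inRange(h,(12,110,100),(35,255,255)); n,l,st,c=cv2.connectedComponentsWithStats(m)
for i in range(1,n):
    if st[i,4]>12:
        p=onplane(f,*(c[i]+[250,80]),.052)[:2]-[.7174,-.0297]; print(p,np.degrees(np.arctan2(p[1],p[0])))
cv2.imwrite('pics/crop5.png',np.hstack([cv2.resize(im,(400,400),interpolation=2),cv2.resize(g['frame'][110:210,150:250],(400,400),interpolation=2)]))
E
```

```text
7.625 [0.46879001 0.1804609  0.28580822] [-0.12605711 -0.80234731  0.63311488]
[ 0.04843293 -0.01831545] -20.714673148402827
[0.02791827 0.0390512 ] 54.43846870132331
[-0.03084131 -0.03490831] -131.46042412356394
[-0.0434055   0.01977346] 155.5082658363494
```

View pics/crop5.png

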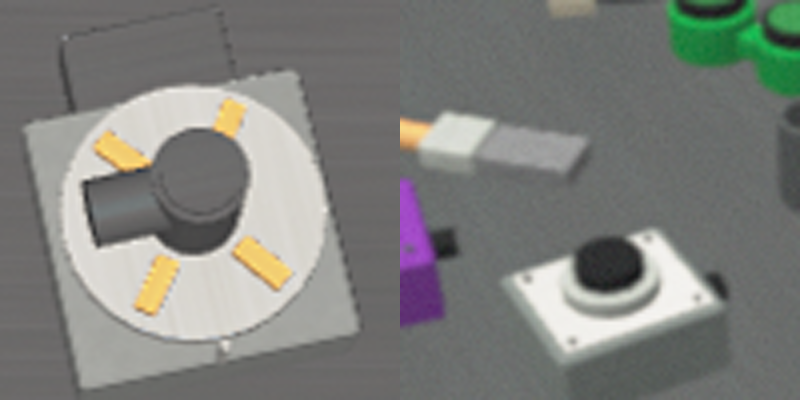

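The clamps have turned about 89–89.5° (1.56 rad), the button is up again, and the arm is clear. Handing in.

```bash
python3 -c "
from rig import job_done
print(job_done())"
```

```text
the job is handed in; nothing more can be done
None
```

I pressed the round jog button on the pale grey box with the closed fingertips and held it without a break for about 4 s (t≈2.8 to 6.8 s). I then lifted straight up, about 0.16 m clear, and handed the job in at t≈7.6 s.

- **Turntable:** by the clamps in the top view it turned about 89–89.5° (1.56 rad) counter-clockwise.
- **Button:** it is back up in the side view, and the force reads about zero. While held, the force was about 3–4 N, so the button was roughly 6–7 mm down, as intended.
- **Other controls:** I did not go near the square key, the rotary selector or the purple look-alike. I took no separate reading of the square key afterwards.
- **Disagreements:** the two views of the button differed by about 2–3 mm, within what the calibration allows. The first button mask failed because its threshold was too dark; I raised it and measured again before moving.

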